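# Tip a slip-casting mould off the drying ledge, pour hole up

### The arm

A 6-joint arm with a two-finger parallel gripper is mounted at the origin on the work surface. World frame = base frame: x ahead of the robot, y to its left, z up, the work surface at z = 0. Lengths are in m, angles in rad, forces in N, time in s.
With the tool pointing down it reaches from about 0.375 to 0.9 m from the base axis. Payload 3.1 kg.
Tool frame: the origin (TCP) lies at the very end of the fingers, on their centre line; the grasp point (between the pads) lies 19 mm behind it (manip.grasp_offset is the distance from the TCP to the grasp point, in m); y points along the fingers, z is the direction in which the jaws open and shut, and the axes are right-handed (so a half turn about y gives the same grasp; the last joint's range is limited). The gripper opens to 85 mm and grips with 20 to 120 N. Pads are 22 mm wide; open, the fingers measure 114 mm over their backs; the gripper's body (76 mm by 85 mm) begins 54 mm behind the grasp point. The pads swing forward as they close: fully open they stand 13 mm farther back than shut.
Start: joints at [-1.429, 0.527, 1.433, -0, 1.181, -0.178], TCP at [0.197, -0.593, 0.207] pointing down, gripper open.
Joint ranges: [-3.08, 3.08], [-0.75, 2.2], [0.22, 2.44], [-1.43, 4.57], [0, 2.65], [-2.85, 2.85]. Speed limits (rad/s): [2.79, 2.79, 3.14, 3.14, 3.14, 3.14].

### API

Orientations are given as a unit quaternion [x, y, z, w].
In Python, from station import manip gives the robot as it stands.
- The arm moves only by the tool apply_moves, never from a script. Its argument "motion" is a list of rows, each a list of 5 numbers: the finger opening in mm, from 0 to 85.4, then the shift along the tool's x, y, z in units of 30 mm (1.0 is 30 mm), then the turn about the tool's y in units of 10 degrees (1.0 is 10 degrees). In form: [[fingers, x, y, z, twist], ...]. A call has 1 to 12 rows; each row is the pose to reach, as a shift and turn from the pose commanded when the call began, along the tool's axes at that moment; what a row does not reach only later rows make up. A row lasts 1/8 s, in which the tool goes at most 62.5 mm and 10.7 degrees, less where a joint would pass 70% of its speed; a pose out of reach is approached as far as the arm can. A call with a gripper value outside its range is refused whole. The fingers move at their own pace and stop on an object; "squeeze" is the grip in N (left out, the last holds). Time passes only in rows, so rows that repeat a pose let the fingers close. It gives the time, the measured TCP pose, the force and the opening at its end, in the units of the state.
- manip.sense(): the state, without advancing time (a new reading comes with each control period).
- manip.snapshot(name): name is "scene" or "top" or "wrist"; returns the picture (400x640x3 uint8, red, green, blue); there is no depth.
- manip.get_calibration(name): a dict with "intrinsics" (3x3 intrinsics, pixels), "extrinsics" (4x4, takes a point from camera to world coordinates). Camera axes: x right, y up, looking along -z (the intrinsics and any distortion apply to the point x, -y, -z); pixel columns grow to the right and rows downward; lengths in m; the calibration is good to about 2 mm. A picture is of the moment at which its call begins: read the wrist's pose just before it. get_calibration takes no time and is no camera call; for the wrist camera it gives the pose at the moment of the call.
- manip.sign_off(): hands the job in, once; it reports no verdict.
The state is a dict: "t": time; "q": joint angles; "qd": joint speeds; "tau": joint torques, N m; "tcp_pos": TCP position; "tool_rot": TCP orientation; "force": force on the tool from outside, world axes, zero at the start; "ft_torque": the same for the moment, N m; "finger_gap": opening from 0.0 (shut) to 1.0 (fully open).
Only numpy, scipy, OpenCV 4.12 (cv2) and the standard library are available. Lean on these libraries where they do the work, as an engineer would, in place of code of your own. Each camera call takes 0.05 s, during which the arm holds its last target.

### The job

Pull the retaining pin out of its staple, lift the keeper bar free and lay both on the blue mat. Then, reaching in under the rail, ease the plaster mould over the edge of the drying ledge so that it tumbles once and stands on the grey casting board, pour hole up and roughly square to the ledge. Leave the pots on the wooden ware board alone.

Things in the scene. Friction and masses are not known exactly. Their poses are not given: they have to be found in the camera images.
- ledge: Fixed wooden drying ledge. Origin: on the table (z=0) under the middle of its upper front edge; x points away from the robot, the way the mould must tumble, y along the edge to the left, z up. In this frame, mm: ledge x -160 to 0, y -150 to 150, top at z 108. It carries the casting board, rail, posts and staple, all fixed
- board (a point): Middle of the grey casting board's top, at the ledge's foot. In the ledge frame, mm: x 0 to 150, y -120 to 120, top at z 63, so a 45 mm step down from the ledge
- rail (a point): Centre of the dark wooden rail above the ledge. In the ledge frame, mm: x -20 to 0, y -150 to 150, z 237 to 287, held by thin uprights at |y| 139 to 150. The mould passes under it, and the rail is in the way of an upright tool that pushes the mould; one tilted 24 to 45 degrees, pointing ahead and down, gets in under it
- left_post (a point): Slot floor, 130 mm above the table, of the left (+y) steel bracket post that holds one end of the keeper bar; the slot is open at the top. In the ledge frame, mm: x 42 to 82, y 62 to 84, up to z 153; the staple is on its outer side
- right_post (a point): The same for the right (-y) post: x 42 to 82, y -62 to -90, up to z 153. The mould lands between the two posts
- staple (a point): Centre of the staple's straight channel, 12 mm wide, 11 mm high and 28 mm long along the ledge's y. Staple in the ledge frame, mm: x 46 to 78, y 86 to 114, z 138 to 165, with a leg below it
- pin_grip (a point): Gripping point on the retaining pin's upright red grip (14 mm in x, 18 in y, 70 high): 53 mm above the grip's foot, 17 below its top, 30 above the staple. Axes as the ledge's at the start. An 8 mm shank runs 66 mm from the grip in -y, 43 mm below this point, loosely through the staple and over the bar's end. Draws out in the ledge's +y: 65 mm clears the staple
- keeper_grip (a point): Point on the black upright handle, 16 x 16 mm, in the middle of the yellow keeper bar; 75 mm above the bar's underside, 17 mm below the handle's top. Axes as the ledge's at the start. The bar (160 g) lies in the slots of both posts across the mould's front and lifts straight up once the pin is out; the slots are 23 mm deep
- keeper_bar (a point): Centre of the yellow keeper bar itself: 24 mm (x) by 160 mm (y) by 18 mm (z)
- mould_center (a point): Centre of the white plaster mould with two black straps: 90 mm (its x) by 95 (y) by 95 (z), about 0.6 kg, too wide to grasp. It starts on the ledge, roughly square, front 5 to 15 mm past the edge. Pushed in the ledge's +x, low on its back (35 mm above the ledge), it slides until its centre is past the edge, then tips by itself onto its front face
- pour_hole (a point): Centre of the pour hole (dark disc with a terracotta rim, 38 mm) in the mould's back face, its -x face, which faces the robot at the start; a blue spot marks the opposite front face, which must end down on the casting board
- mat: Blue bench mat fixed to the table to one side of the ledge, 160 mm (its x) by 190 mm (its y), 3 mm thick; origin at the centre of its underside
- wareboard: Fixed wooden ware board on the other side of the ledge, 160 mm (its x) by 190 mm (its y), 12 mm thick, carrying the pots; origin at the centre of its underside
- bowl: Blue bowl, 72 mm across, 42 mm high, on the ware board; origin at the centre of its foot. Leave alone
- cup: Terracotta cup, 56 mm across, 55 mm high, on the ware board; origin at the centre of its foot. Leave alone
- glaze: White glaze jar, 40 mm across, 55 mm high, on the ware board; origin at the centre of its foot. Leave alone
Mind the look-alikes: they are no part of the job. Of the things that look like the part that bears keeper_grip, the larger one is meant. Of the things shaped like the part that bears pin_grip, the red one is meant.

How it is judged:
By the outcome, as a careful person would: the job done as asked, in the order asked, and still so for the second after the job is handed in, with the robot touching nothing.
It also fails if it takes over 72 s, if anything falls off the work surface, if the arm or the gripper's body presses on something with over 40 N, if the wrist force passes 120 N, or if a joint passes its speed limit or range.

## Working session

There is one attempt and no reset: what is moved stays moved. The work goes in short steps, Python scripts to look and compute and a tool call to move; the robot and the scene stay as the last step left them, time stands still between calls to the robot, and variables do not carry over. Pictures are saved under pics/ and viewed, and the job is handed in when it is done.

Besides the shell and the picture viewer there is one more tool, called by a JSON object that holds its "name" and its "arguments", one argument or row to a line. apply_moves: Moves the arm, as the interface text tells. Its arguments: {"type":"object","properties":{"motion":{"type":"array"},"squeeze":{"type":"number"}},"required":["motion"]}

```bash
mkdir -p pics; ls
python3 - <<'E'
from station import manip
import cv2, numpy as np
s=manip.sense(); print(s)
for n in ["scene","top","wrist"]:
    c=manip.get_calibration(n); print(n,{k:np.round(v,4).tolist() if not isinstance(v,str) else v for k,v in c.items()})
    im=manip.snapshot(n); cv2.imwrite(f"pics/{n}0.png",im[:,:,::-1])
print(manip.grasp_offset)
E
```

```text
pics
{'t': 0.0, 'q': array([-1.42848890e+00,  5.28481426e-01,  1.43390388e+00,  2.86862328e-06,
        1.18143362e+00, -1.78498296e-01]), 'qd': array([ 0.00188472,  0.0009906 ,  0.00109928, -0.0005842 , -0.00028132,
        0.00042797]), 'tau': array([ 1.48700397e-03, -4.42346585e+01, -1.78023291e+01, -1.68316938e-04,
        8.43710499e-03, -5.18846278e-06]), 'tcp_pos': array([ 0.19699925, -0.59231779,  0.20572383]), 'tool_rot': array([-0.11292057,  0.69881625, -0.69724233,  0.11295093]), 'force': array([ 0.4774484, -0.0059112,  0.1747378]), 'ft_torque': array([ 0.01975291,  0.00032209, -0.04162564]), 'finger_gap': 0.9983876132756124}
scene {'intrinsics': [[491.0314, 0.0, 305.7516], [0.0, 491.0314, 203.9072], [0.0, 0.0, 1.0]], 'extrinsics': [[-0.5394, -0.7275, 0.424, 1.0777], [0.8419, -0.4572, 0.2866, 0.3216], [-0.0146, 0.5116, 0.8591, 1.1871], [0.0, 0.0, 0.0, 1.0]]}
top {'intrinsics': [[403.0576, 0.0, 320.2053], [0.0, 403.0576, 198.2409], [0.0, 0.0, 1.0]], 'extrinsics': [[0.0259, 0.9884, -0.1498, 0.4367], [-0.9993, 0.0217, -0.0296, -0.0259], [-0.026, 0.1505, 0.9883, 1.0836], [0.0, 0.0, 0.0, 1.0]]}
wrist {'intrinsics': [[300.6375, 0.0, 318.8052], [0.0, 300.6375, 199.5764], [0.0, 0.0, 1.0]], 'extrinsics': [[0.3151, 0.9153, 0.2509, 0.2604], [-0.9491, 0.3044, 0.0813, -0.5724], [-0.0019, -0.2637, 0.9646, 0.3731], [0.0, 0.0, 0.0, 1.0]]}
0.0187
```

View pics/scene0.png

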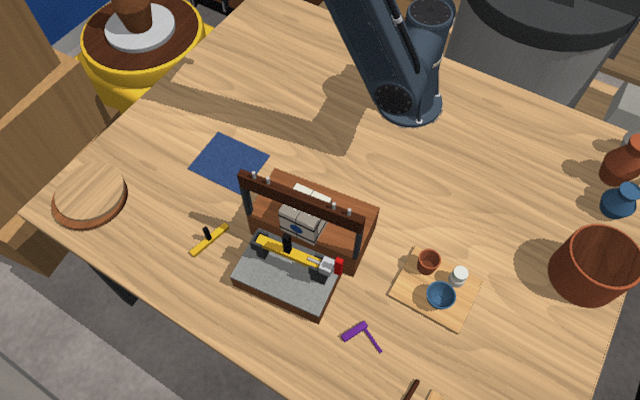

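View pics/top0.png

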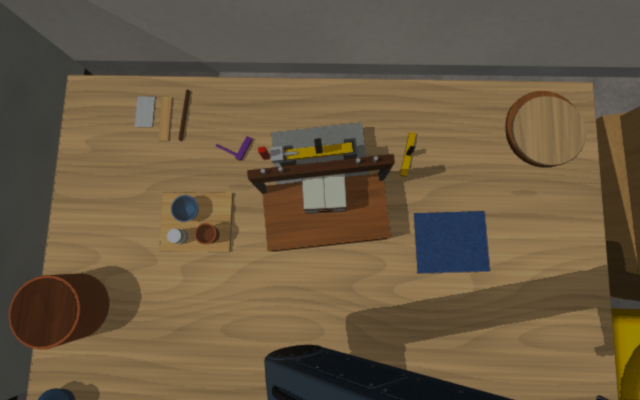

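View pics/wrist0.png

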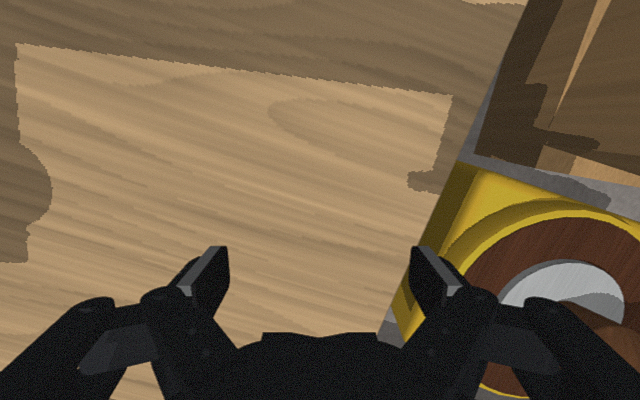

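Scene view: the red pin grip is at (339,265) with a purple look-alike at (355,332). The big yellow bar's handle is at (287,243) with a small look-alike at (207,234). In the top view the red grip is at (264,153), purple at (240,148), the big bar's handle at (319,145) and the small one at (409,150). I choose the red pin and the larger bar, and check them in close crops.

```bash
cat > h.py <<'E'
import numpy as np, cv2
from station import manip
from scipy.spatial.transform import Rotation as R
def ray(n,uv,cal=None):
    c=cal or manip.get_calibration(n); K=np.array(c["intrinsics"]);T=np.array(c["extrinsics"])
    d=np.linalg.solve(K,[uv[0],uv[1],1.0]); d=np.array([d[0],-d[1],-d[2]])
    d=T[:3,:3]@d; return T[:3,3],d/np.linalg.norm(d)
def onz(n,uv,z,cal=None):
    o,d=ray(n,uv,cal); return o+d*(z-o[2])/d[2]
def tri(a,b):
    (o1,d1),(o2,d2)=a,b
    A=np.stack([d1,-d2],1); t=np.linalg.lstsq(A,o2-o1,rcond=None)[0]
    p,q=o1+d1*t[0],o2+d2*t[1]; return (p+q)/2,np.linalg.norm(p-q)
def proj(n,P,cal=None):
    c=cal or manip.get_calibration(n); K=np.array(c["intrinsics"]);T=np.array(c["extrinsics"])
    p=T[:3,:3].T@(np.asarray(P)-T[:3,3]); p=np.array([p[0],-p[1],-p[2]]); q=K@p; return q[:2]/q[2]
E
python3 - <<'E'
import cv2
t=cv2.imread('pics/top0.png'); s=cv2.imread('pics/scene0.png')
cv2.imwrite('pics/ct.png',cv2.resize(t[115:265,225:425],None,fx=4,fy=4,interpolation=cv2.INTER_CUBIC))
cv2.imwrite('pics/cs.png',cv2.resize(s[160:330,190:390],None,fx=3.5,fy=3.5,interpolation=cv2.INTER_CUBIC))
E
```

```text
(no output)
```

View pics/ct.png

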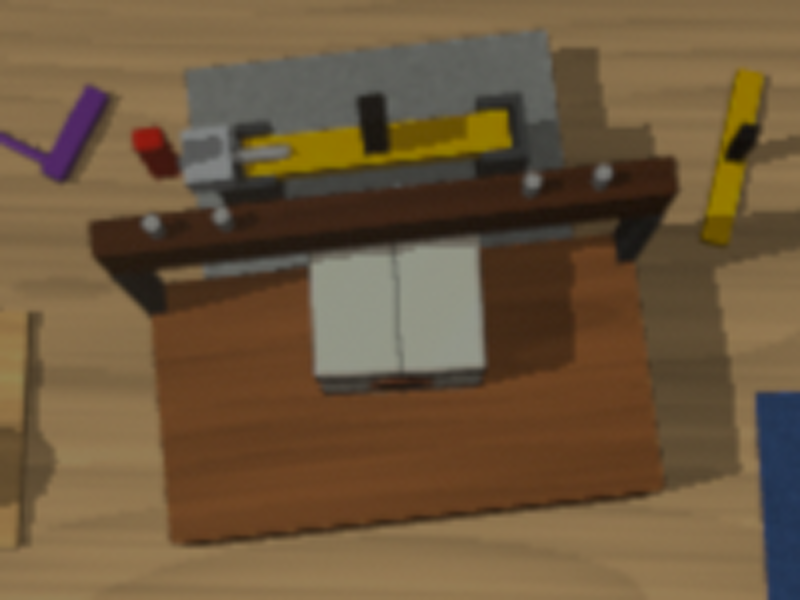

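View pics/cs.png

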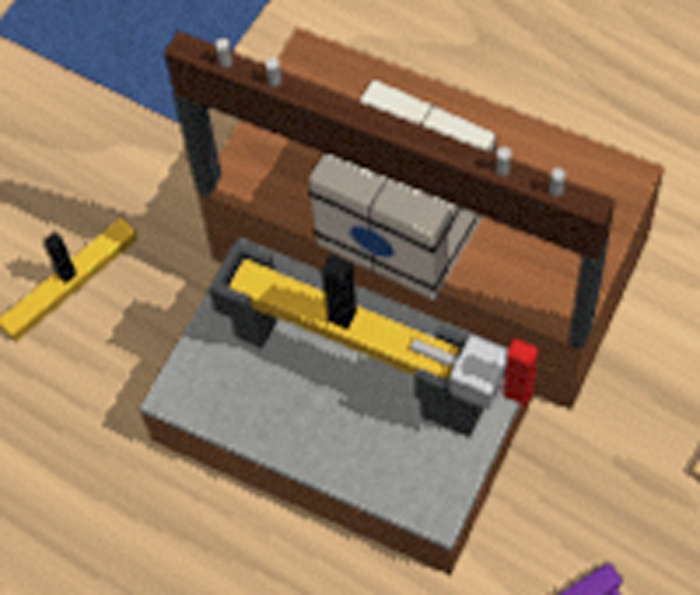

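```bash
cat > m1.py <<'E'
from h import *
T=lambda u,v:(225+(u+.5)/4-.5,115+(v+.5)/4-.5)
S=lambda u,v:(190+(u+.5)/3.5-.5,160+(v+.5)/3.5-.5)
pts=[("top",T(172,543),(-.160,.150,.108)),("top",T(662,492),(-.160,-.150,.108)),
("top",T(187,70),(.150,.120,.063)),("top",T(547,30),(.150,-.120,.063)),
("scene",S(452,552),(.150,.120,.063)),("scene",S(142,410),(.150,-.120,.063)),
("scene",S(662,168),(-.160,.150,.108)),("scene",S(296,32),(-.160,-.150,.108)),
("top",T(90,225),(0,.150,.287)),("top",T(677,158),(0,-.150,.287)),("scene",S(167,62),(0,-.150,.287))]
W=np.array([onz(n,p,l[2])[:2] for n,p,l in pts]);L=np.array([l[:2] for _,_,l in pts])
mw,ml=W.mean(0),L.mean(0);H=(L-ml).T@(W-mw)
a=np.arctan2(H[0,1]-H[1,0],H[0,0]+H[1,1]);Rm=np.array([[np.cos(a),-np.sin(a)],[np.sin(a),np.cos(a)]])
t=mw-Rm@ml
if __name__=="__main__":
    print("yaw deg",np.degrees(a),"origin",t)
    for (n,p,l),w in zip(pts,W): print(n,l,np.round((w-(Rm@np.array(l[:2])+t))*1000,1))
    # grips
    inv=lambda p:Rm.T@(p[:2]-t)
    g,e=tri(ray("top",T(148,132)),ray("scene",S(524,347))); print("pin top",g,e,inv(g))
    g,e=tri(ray("top",T(371,97)),ray("scene",S(339,260))); print("handle top",g,e,inv(g))
    z=.108+.095
    for c in [(310,262),(478,240),(484,368),(316,377)]: 
        g=onz("top",T(*c),z); print("mould",g,inv(g))
    im=cv2.cvtColor(cv2.imread("pics/top0.png"),cv2.COLOR_BGR2HSV)
    m=cv2.inRange(im,(105,120,40),(125,255,160)); m[:, :380]=0
    c=max(cv2.findContours(m,0,2)[0],key=cv2.contourArea); r=cv2.minAreaRect(c); print("mat px",r)
    for q in cv2.boxPoints(r): print("mat",onz("top",q,.003))
    np.save("ledge.npy",np.array([t[0],t[1],a]))
E
python3 m1.py
```

```text
yaw deg 7.758189013884011 origin [6.33009568e-01 4.99857754e-04]
top (-0.16, 0.15, 0.108) [ 0.5 -0.8]
top (-0.16, -0.15, 0.108) [-2.1  2.5]
top (0.15, 0.12, 0.063) [-0.6 -1.7]
top (0.15, -0.12, 0.063) [-1.5 -0.3]
scene (0.15, 0.12, 0.063) [ 1.5 -0.4]
scene (0.15, -0.12, 0.063) [-1.   0.1]
scene (-0.16, 0.15, 0.108) [ 1.4 -2.9]
scene (-0.16, -0.15, 0.108) [3.2 0.9]
top (0, 0.15, 0.287) [-2.3 -1.3]
top (0, -0.15, 0.287) [-2.2 -0.7]
scene (0, -0.15, 0.287) [3.1 4.6]
pin top [0.67792251 0.1334764  0.22030531] 0.0014844168351997923 [0.06245268 0.12569645]
handle top [0.6952028  0.009537   0.23681949] 0.0013052894792474148 [0.0628439 0.0005588]
mould [0.61015527 0.04179306 0.203     ] [-0.01707083  0.04400039]
mould [ 0.62457045 -0.05146631  0.203     ] [-0.01537692 -0.05035129]
mould [ 0.55278972 -0.05598358  0.203     ] [-0.08711041 -0.04513734]
mould [0.54570747 0.03637263 0.203     ] [-0.08166044  0.04732954]
mat px ((451.4049377441406, 241.6741180419922), (58.60465621948242, 71.88494110107422), 88.36341857910156)
mat [ 0.56496816 -0.24785145  0.003     ]
mat [ 0.57486578 -0.43865238  0.003     ]
mat [ 0.42069952 -0.4375066   0.003     ]
mat [ 0.4104311  -0.25080429  0.003     ]
```

```bash
cat >> h.py <<'E'
def led(): return np.load("ledge.npy")
def L2W(x,y,z=0):
    t0,t1,a=led(); c,s=np.cos(a),np.sin(a); return np.array([t0+c*x-s*y,t1+s*x+c*y,z])
def W2L(p):
    t0,t1,a=led(); c,s=np.cos(a),np.sin(a); d=np.asarray(p)[:2]-[t0,t1]; return np.array([c*d[0]+s*d[1],-s*d[0]+c*d[1],p[2]])
def go(P,yawz=None,base=None,rot=None):
    "TCP target world P, yawz: wanted world heading (deg, mod 180) of tool z. returns row numbers"
    s=manip.sense(); M=R.from_quat(rot if rot is not None else s["tool_rot"]).as_matrix()
    b=s["tcp_pos"] if base is None else base
    d=M.T@(np.asarray(P)-b)/.03
    tw=None
    if yawz is not None:
        h=np.degrees(np.arctan2(M[1,2],M[0,2])); e=(yawz-h+90)%180-90
        tw=-e/10  # y points down
    return np.round(d,2),tw
E
python3 - <<'E'
from h import *
s=manip.sense(); M=R.from_quat(s["tool_rot"]).as_matrix(); print(np.round(M,3)); 
c=manip.get_calibration("wrist")["extrinsics"]; print(M.T@(np.array(c)[:3,3]-s["tcp_pos"]))
P=L2W(.062,.125,0.30);a=np.degrees(led()[2])
print(P,go(P,a),go(P,a+90)); print(L2W(.062,.125,.195), L2W(.062,0,.205))
# orientation if J6: twist
E
```

```text
[[-0.949 -0.     0.315]
 [-0.315  0.002 -0.949]
 [-0.    -1.    -0.002]]
[-0.0664816  -0.16724461  0.00070138]
[0.67756799 0.13272522 0.3       ] (array([-22.82,  -3.1 , -17.9 ]), np.float64(-7.937794965685304)) (array([-22.82,  -3.1 , -17.9 ]), np.float64(1.0622050343146952))
[0.67756799 0.13272522 0.195     ] [0.69444206 0.0088694  0.205     ]
```

{"name": "apply_moves", "arguments": {
  "motion": [
    [60, 0, -2, 0, 0],
    [60, 0, -4, 0, 0],
    [60, -1, -6.4, -0.8, 0],
    [60, -3, -6.4, -2.4, 0],
    [60, -5, -6.4, -4, 0.5],
    [60, -7, -6.4, -5.6, 0.5],
    [60, -9.5, -6.4, -7.4, 1],
    [60, -12, -6.4, -9.4, 1.06],
    [60, -14, -6.4, -11, 1.06],
    [60, -16, -6.4, -12.6, 1.06],
    [60, -18, -6.4, -14.2, 1.06],
    [60, -20, -6.4, -15.7, 1.06]
  ],
  "squeeze": 40
}}

```text
t: 1.65
tcp_pos: [0.5232, -0.0982, 0.3985]
tool_rot: [0.048, -0.705, 0.706, -0.048]
force: [1.1, -1.4, -0.4]
finger_gap: 0.703
```

Run:
```python
from h import *
a=np.degrees(led()[2]); s=manip.sense()
print(s["t"],W2L(s["tcp_pos"]),s["q"]); print(go(L2W(.062,.125,.30),a+90))
im=manip.snapshot("wrist"); cv2.imwrite("pics/w1.png",im[:,:,::-1])
```

```text
1.65 [-0.12216042 -0.08300355  0.39850636] [-3.95544098e-01  2.28133277e-01  1.37617143e+00 -2.05635772e-04
  1.53732526e+00  1.03946211e+00]
(array([-6.14,  3.28, -6.93]), np.float64(0.0022406543710587813))
```

View pics/w1.png

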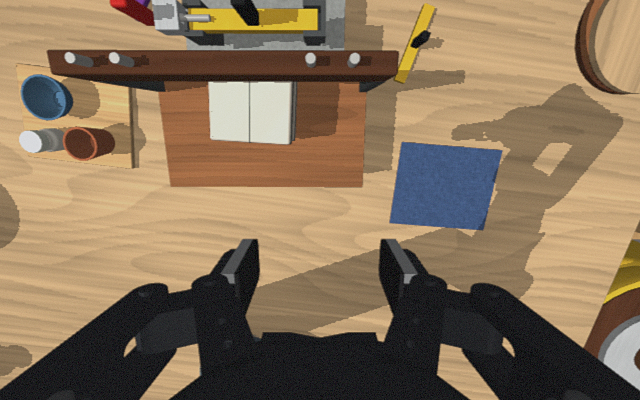

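Wrist view: the rail runs across row 65. Behind it are the staple (170,15), pin grip (130,8), bar and handle (245,8). The mat is at (445,185) and the pots at the left. Moving over the pin.

{"name": "apply_moves", "arguments": {
  "motion": [
    [60, -1.5, 0, -1.7, 0],
    [60, -3, 0, -3.4, 0],
    [60, -4.6, 0, -5.2, 0],
    [60, -6.14, 0, -6.93, 0],
    [60, -6.14, 0, -6.93, 0],
    [60, -6.14, 2, -6.93, 0],
    [60, -6.14, 3.3, -6.93, 0],
    [60, -6.14, 3.3, -6.93, 0]
  ]
}}

```text
t: 2.7
tcp_pos: [0.6742, 0.1305, 0.2949]
tool_rot: [-0.052, 0.706, -0.705, 0.044]
force: [-0.4, -0.5, 0.4]
finger_gap: 0.698
```

Run:
```python
from h import *
a=np.degrees(led()[2]); s=manip.sense()
print(s["t"],W2L(s["tcp_pos"])); print(go(L2W(.062,.125,.176),a+90))
print(manip.get_calibration("wrist"))
im=manip.snapshot("wrist"); cv2.imwrite("pics/w2.png",im[:,:,::-1])
```

```text
2.7 [0.05833729 0.12323102 0.29493447]
(array([-0.16,  3.96, -0.05]), np.float64(0.0023725448508002955))
{'intrinsics': array([[300.63750034,   0.        , 318.80520751],
       [  0.        , 300.63750034, 199.57635993],
       [  0.        ,   0.        ,   1.        ]]), 'extrinsics': array([[ 1.35209369e-01,  9.52898253e-01,  2.71483601e-01,
         7.41990515e-01],
       [-9.90816550e-01,  1.30310212e-01,  3.60806571e-02,
         1.38859963e-01],
       [-9.95890483e-04, -2.73868887e-01,  9.61766521e-01,
         4.61496122e-01],
       [ 0.00000000e+00,  0.00000000e+00,  0.00000000e+00,
         1.00000000e+00]])}
```

View pics/w2.png

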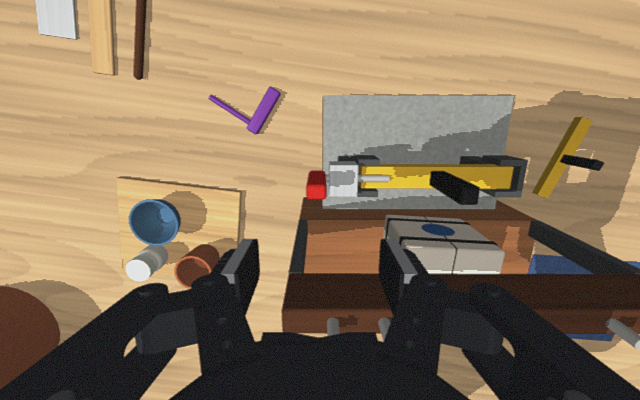

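Run:
```python
from h import *
for n,p in [("pin top",(.062,.125,.212)),("pin grip",(.062,.125,.195)),("foot",(.062,.125,.142)),("handle top",(.062,0,.222)),("staple",(.062,.1,.165)),("mould ftop L",(.008,.0475,.203)),("mould ftop R",(.008,-.0475,.203)),("board corner",(.15,.12,.063)),("bar end",(.062,-.08,.148))]:
    print(n,proj("wrist",L2W(*p)))
im=cv2.imread("pics/w2.png"); cv2.imwrite("pics/w2c.png",cv2.resize(im[80:290,270:550],None,fx=2.8,fy=2.8,interpolation=cv2.INTER_CUBIC))
```

```text
pin top [315.66658498 194.32377271]
pin grip [315.85726723 189.71695472]
foot [316.32990789 178.29811819]
handle top [464.67968297 197.32948702]
staple [340.63123508 182.78906653]
mould ftop L [397.74817997 247.15441216]
mould ftop R [498.06820845 247.17012847]
board corner [320.6305858   97.79969416]
bar end [506.93635989 179.42694354]
```

View pics/w2c.png

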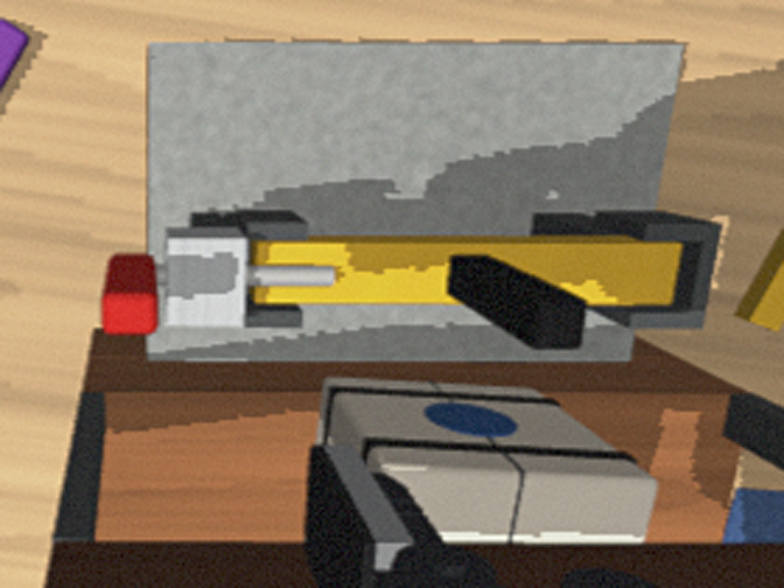

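Run:
```python
from h import *
a=np.degrees(led()[2]); s=manip.sense()
print(s["t"],W2L(s["tcp_pos"]),s["tcp_pos"],s["qd"]); print(go(L2W(.064,.126,.176),a+90))
```

```text
2.75 [0.06035064 0.12296361 0.29828137] [0.67620862 0.13048482 0.29828137] [-0.00217236 -0.04375298 -0.07533479  0.0007636  -0.00185978  0.00123539]
(array([-0.14,  4.08, -0.1 ]), np.float64(0.0015218605763720916))
```

{"name": "apply_moves", "arguments": {
  "motion": [
    [60, -0.07, 1.5, -0.05, 0],
    [60, -0.07, 3, -0.05, 0],
    [60, -0.07, 4, -0.05, 0],
    [60, -0.07, 4.1, -0.05, 0],
    [60, -0.07, 4.1, -0.05, 0]
  ]
}}

```text
t: 3.38
tcp_pos: [0.6808, 0.1324, 0.1794]
tool_rot: [0.046, -0.705, 0.706, -0.05]
force: [0.1, 0.5, -0.1]
finger_gap: 0.702
```

Run:
```python
from h import *
s=manip.sense()
print(s["t"],W2L(s["tcp_pos"]),s["force"])
im=manip.snapshot("wrist"); cv2.imwrite("pics/w3.png",im[:,:,::-1])
```

```text
3.375 [0.06517175 0.12424761 0.17941427] [ 0.13718657  0.54752311 -0.08191019]
```

View pics/w3.png

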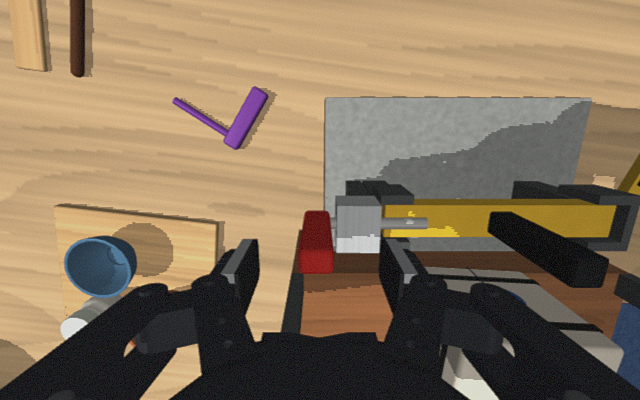

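Wrist view: the red grip (top at 317,262) is centred between the open fingers (240 and 400), and the bar handle at (545,240) is clear. Closing.

{"name": "apply_moves", "arguments": {
  "motion": [
    [8, 0, 0, 0, 0],
    [8, 0, 0, 0, 0],
    [8, 0, 0, 0, 0],
    [8, 0, 0, 0, 0],
    [8, 0, 0, 0, 0]
  ],
  "squeeze": 40
}}

```text
t: 4.05
tcp_pos: [0.6794, 0.1327, 0.1777]
tool_rot: [-0.047, 0.706, -0.705, 0.049]
force: [-0.8, 0.1, 5.3]
finger_gap: 0.193
```

{"name": "apply_moves", "arguments": {
  "motion": [
    [8, 0, 0, -0.2, 0],
    [8, 0, 0, -0.6, 0],
    [8, 0, 0, -1.2, 0],
    [8, 0, 0, -1.8, 0],
    [8, 0, 0, -2.4, 0],
    [8, 0, 0, -2.8, 0],
    [8, 0, 0, -2.8, 0]
  ]
}}

```text
t: 4.92
tcp_pos: [0.6662, 0.2176, 0.1756]
tool_rot: [-0.049, 0.706, -0.705, 0.048]
force: [0.3, 0.1, -0.7]
finger_gap: 0.191
```

Run:
```python
from h import *
s=manip.sense()
print(s["t"],W2L(s["tcp_pos"]),s["force"])
im=manip.snapshot("wrist"); cv2.imwrite("pics/w4.png",im[:,:,::-1])
```

```text
4.925 [0.06223317 0.21059442 0.1756431 ] [ 0.28905951  0.0544211  -0.69088406]
```

View pics/w4.png

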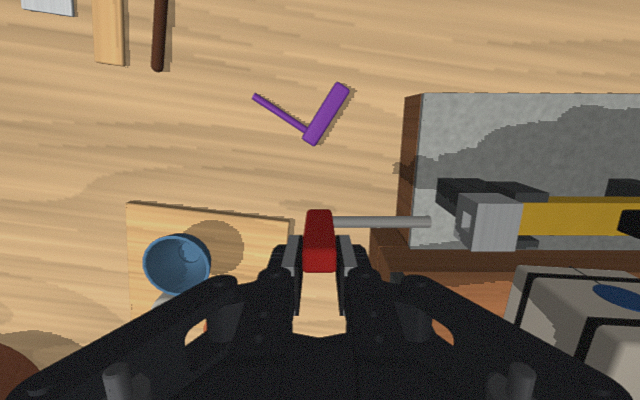

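The pin is out: shank tip at (430,221), clear of the staple at (460,225). Next, lift over the rail and carry it to the mat.

```bash
cat >> h.py <<'E'
def mat(x,y,z):
    a=np.radians(1.6);return np.array([.4927+np.cos(a)*x-np.sin(a)*y,-.3437+np.sin(a)*x+np.cos(a)*y,z])
E
python3 - <<'E'
from h import *
s=manip.sense();print(s["tcp_pos"])
print(go(mat(.025,.025,.37)),go(mat(.025,.025,.041)), go(L2W(.0,.21,.37)))
E
```

```text
[0.66666588 0.21657208 0.17581149]
(array([ 7.39, -6.47, 16.97]), None) (array([ 7.37,  4.5 , 16.97]), None) (array([ 2.09, -6.47, -0.02]), None)
```

{"name": "apply_moves", "arguments": {
  "motion": [
    [8, 0, -1.5, 0, 0],
    [8, 0, -3, 0, 0],
    [8, 0, -5, 0, 0],
    [8, 0.4, -6.3, 0.8, 0],
    [8, 1.2, -6.4, 2.6, 0],
    [8, 2, -6.4, 4.4, 0],
    [8, 2.8, -6.4, 6.2, 0],
    [8, 3.6, -6.4, 8, 0],
    [8, 4.4, -6.4, 10, 0],
    [8, 5.2, -6.4, 12, 0],
    [8, 6, -6.4, 14, 0],
    [8, 6.8, -6, 15.6, 0]
  ]
}}

```text
t: 6.48
tcp_pos: [0.5281, -0.2786, 0.3574]
tool_rot: [0.047, -0.705, 0.706, -0.048]
force: [1.2, 0.6, -0.0]
finger_gap: 0.194
```

Run:
```python
from h import *
s=manip.sense();print(s["t"],s["tcp_pos"],s["finger_gap"])
print(go(mat(.025,.025,.041)))
```

```text
6.475 [ 0.5280505  -0.27856216  0.35743352] 0.19388699061272963
(array([ 0.56, 10.55,  1.23]), None)
```

{"name": "apply_moves", "arguments": {
  "motion": [
    [8, 0.57, 1, 1.37, 0],
    [8, 0.57, 3, 1.37, 0],
    [8, 0.57, 5, 1.37, 0],
    [8, 0.57, 7, 1.37, 0],
    [8, 0.57, 8.6, 1.37, 0],
    [8, 0.57, 9.6, 1.37, 0],
    [8, 0.57, 10.2, 1.37, 0],
    [8, 0.57, 10.45, 1.37, 0],
    [8, 0.57, 10.5, 1.37, 0]
  ]
}}

```text
t: 7.6
tcp_pos: [0.5176, -0.3191, 0.0421]
tool_rot: [0.048, -0.705, 0.706, -0.048]
force: [1.1, 0.6, -0.1]
finger_gap: 0.197
```

Run:
```python
from h import *
s=manip.sense();print(s["t"],s["tcp_pos"],s["force"])
im=manip.snapshot("wrist"); cv2.imwrite("pics/w5.png",im[:,:,::-1])
```

```text
7.6 [ 0.51763482 -0.31912793  0.04214841] [ 1.06214502  0.57986471 -0.08789623]
```

View pics/w5.png

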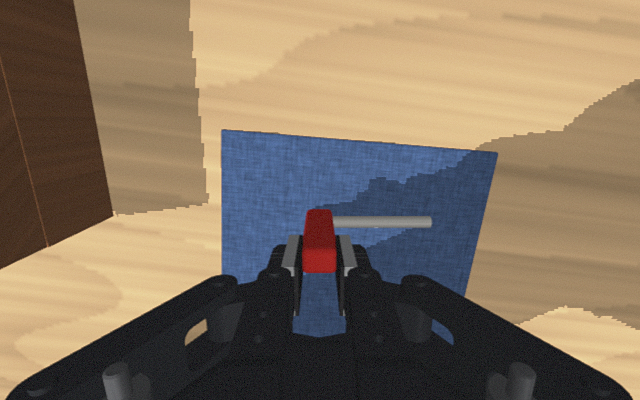

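The pin is over the mat with its shank tip at (432,222), inside the mat. Lower 2 mm, open, retreat up.

{"name": "apply_moves", "arguments": {
  "motion": [
    [8, 0, 0.06, 0, 0],
    [8, 0, 0.08, 0, 0],
    [25, 0, 0.08, 0, 0],
    [40, 0, 0.08, 0, 0],
    [45, 0, 0.08, 0, 0],
    [45, 0, 0, 0, 0],
    [45, 0, -1, 0, 0],
    [45, 0, -2.5, 0, 0],
    [45, 0, -4.5, 0, 0],
    [45, 0, -6.5, 0, 0],
    [45, 0, -8.5, 0, 0],
    [45, 0, -10.5, 0, 0]
  ]
}}

```text
t: 9.15
tcp_pos: [0.5169, -0.3182, 0.3589]
tool_rot: [0.048, -0.705, 0.706, -0.048]
force: [0.4, -1.3, 0.4]
finger_gap: 0.528
```

Run:
```python
from h import *
s=manip.sense();print(s["t"],s["tcp_pos"],s["force"])
im=manip.snapshot("wrist"); cv2.imwrite("pics/w6.png",im[:,:,::-1])
b=s["tcp_pos"].copy()
print(go(L2W(.063,0,.36)),go(L2W(.063,0,.27)))
```

```text
9.15 [ 0.51686524 -0.31822666  0.35887173] [ 0.4311632  -1.26418742  0.38874428]
(array([ -7.28,   0.24, -10.11]), None) (array([ -7.24,   3.24, -10.15]), None)
```

View pics/w6.png

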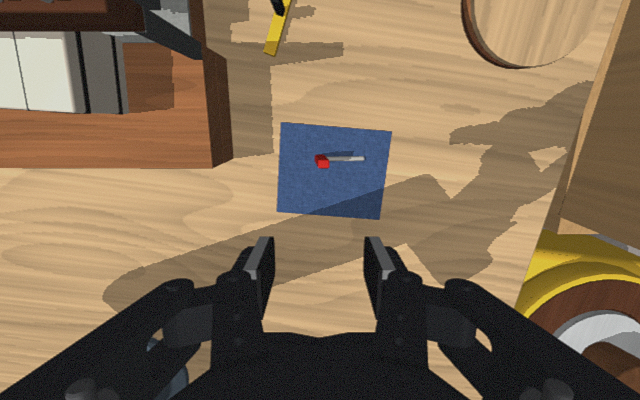

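The pin stands on the mat, grip at (321,161). Now to the keeper handle.

{"name": "apply_moves", "arguments": {
  "motion": [
    [60, -1.1, 0, -1.5, 0],
    [60, -2.3, 0, -3.2, 0],
    [60, -3.5, 0, -4.9, 0],
    [60, -4.7, 0, -6.6, 0],
    [60, -6, 0, -8.3, 0],
    [60, -7.26, 0, -10.1, 0],
    [60, -7.26, 0.5, -10.1, 0],
    [60, -7.26, 2, -10.1, 0],
    [60, -7.26, 3, -10.1, 0],
    [60, -7.26, 3, -10.1, 0]
  ]
}}

```text
t: 10.45
tcp_pos: [0.6892, 0.0103, 0.2627]
tool_rot: [-0.051, 0.706, -0.705, 0.045]
force: [0.2, 0.7, 0.8]
finger_gap: 0.705
```

Run:
```python
from h import *
im=manip.snapshot("wrist"); cv2.imwrite("pics/w7.png",im[:,:,::-1])
s=manip.sense();print(s["t"],W2L(s["tcp_pos"]),s["force"])
print(go(L2W(.063,0,.186),led()[2]*180/np.pi+90))
for p in [(.063,0,.222),(.063,.08,.148),(.063,-.08,.148)]: print(proj("wrist",L2W(*p)))
```

```text
10.5 [0.05873084 0.00176647 0.26536182] [ 0.12649958 -0.18791684 -0.19774201]
(array([-0.15,  2.64,  0.06]), np.float64(-0.003956114666868871))
[320.26516017 205.60912269]
[237.28559168 183.76956305]
[402.63493196 183.63854457]
```

View pics/w7.png

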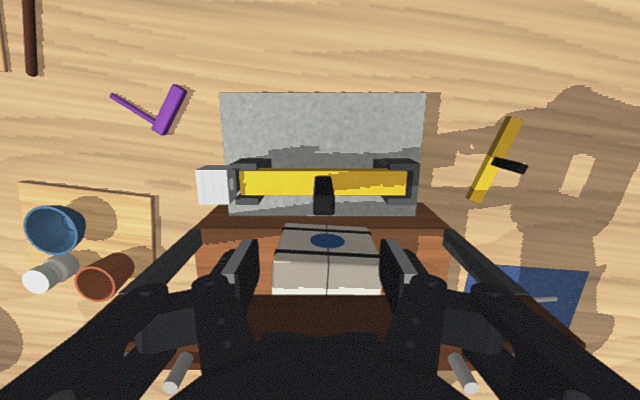

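The bar handle's top is at (324,203), 3 mm to the right of centre, and the staple is empty. Descend and grip.

{"name": "apply_moves", "arguments": {
  "motion": [
    [60, -0.05, 1, 0.06, 0],
    [60, -0.05, 2, 0.06, 0],
    [60, -0.05, 2.7, 0.06, 0],
    [60, -0.05, 2.75, 0.06, 0],
    [60, -0.05, 2.75, 0.06, 0],
    [8, -0.05, 2.75, 0.06, 0],
    [8, -0.05, 2.75, 0.06, 0],
    [8, -0.05, 2.75, 0.06, 0],
    [8, -0.05, 2.75, 0.06, 0],
    [8, -0.05, 2.75, 0.06, 0]
  ],
  "squeeze": 60
}}

```text
t: 11.75
tcp_pos: [0.6946, 0.0094, 0.1854]
tool_rot: [0.047, -0.705, 0.706, -0.049]
force: [0.3, -0.2, 5.3]
finger_gap: 0.164
```

Run:
```python
from h import *
s=manip.sense();print(s["t"],W2L(s["tcp_pos"]),s["force"])
im=manip.snapshot("wrist"); cv2.imwrite("pics/w8.png",im[:,:,::-1])
```

```text
11.75 [0.06224429 0.00053179 0.18538609] [ 0.27345259 -0.15688233  5.26991601]
```

View pics/w8.png

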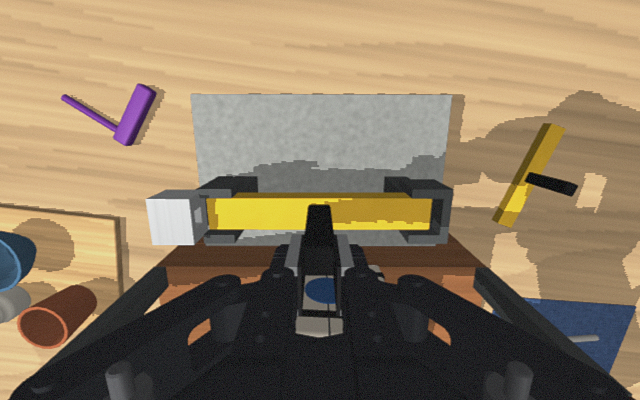

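Gripped (gap 0.164, i.e. the 16 mm handle). Lift and carry.

Run:
```python
from h import *
print(go(mat(-.042,0,.40),-88.4),go(mat(-.042,0,.060)))
```

```text
(array([ 9.64, -7.17, 10.61]), np.float64(0.61858594938261)) (array([ 9.67,  4.16, 10.6 ]), None)
```

{"name": "apply_moves", "arguments": {
  "motion": [
    [8, 0, -0.5, 0, 0],
    [8, 0, -1.5, 0, 0],
    [8, 0, -3, 0, 0],
    [8, 0, -5, 0, 0],
    [8, 0, -6.8, 0, 0],
    [8, 0, -7.2, 0, 0],
    [8, 0, -7.2, 0, 0]
  ]
}}

```text
t: 12.68
tcp_pos: [0.6933, 0.0096, 0.4]
tool_rot: [-0.048, 0.706, -0.705, 0.048]
force: [-0.5, 0.5, -3.0]
finger_gap: 0.162
```

{"name": "apply_moves", "arguments": {
  "motion": [
    [8, 1, 0, 1.1, 0],
    [8, 2.2, 0, 2.4, 0.1],
    [8, 3.4, 0, 3.7, 0.2],
    [8, 4.6, 0, 5.1, 0.3],
    [8, 5.8, 0, 6.4, 0.4],
    [8, 7, 0, 7.7, 0.5],
    [8, 8.3, 0, 9.1, 0.6],
    [8, 9.64, 0, 10.6, 0.62],
    [8, 9.64, 1.5, 10.6, 0.62],
    [8, 9.64, 3.5, 10.6, 0.62],
    [8, 9.64, 5.5, 10.6, 0.62],
    [8, 9.64, 7.5, 10.6, 0.62]
  ]
}}

```text
t: 14.18
tcp_pos: [0.4482, -0.3426, 0.1707]
tool_rot: [-0.011, 0.709, -0.705, 0.008]
force: [1.7, -0.0, -2.4]
finger_gap: 0.163
```

Run:
```python
from h import *
s=manip.sense();print(s["t"],s["tcp_pos"],s["force"],s["finger_gap"])
im=manip.snapshot("wrist"); cv2.imwrite("pics/w9.png",im[:,:,::-1])
print(go(mat(-.042,0,.060),-88.4))
```

```text
14.175 [ 0.44816631 -0.3426002   0.17068714] [ 1.68290833 -0.01901343 -2.36778569] 0.16266630183363998
(array([-0.27,  3.41,  0.29]), np.float64(-0.006438545607306878))
```

View pics/w9.png

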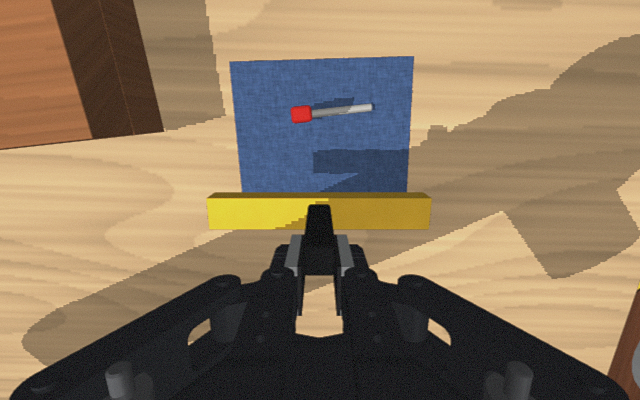

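Run:
```python
from h import *
s=manip.sense();print(s["t"],s["tcp_pos"],mat(-.042,0,.06)); M=R.from_quat(s["tool_rot"]).as_matrix(); print(M.round(3),go(mat(-.042,0,.060),-88.4))
```

```text
14.225 [ 0.44390257 -0.33802212  0.1626311 ] [ 0.45071638 -0.34487271  0.06      ]
[[-1.    -0.015  0.027]
 [-0.027  0.017 -0.999]
 [ 0.015 -1.    -0.018]] (array([-0.27,  3.41,  0.29]), np.float64(-0.006438545607306878))
```

{"name": "apply_moves", "arguments": {
  "motion": [
    [8, 0, 0, 0, 0],
    [8, 0, 0, 0, 0],
    [8, 0, 0, 0, 0]
  ]
}}

```text
t: 14.6
tcp_pos: [0.4515, -0.346, 0.1777]
tool_rot: [0.009, -0.706, 0.708, -0.011]
force: [0.4, 0.5, -2.4]
finger_gap: 0.164
```

Run:
```python
from h import *
s=manip.sense();print(s["t"],s["tcp_pos"],s["force"],go(mat(-.042,0,.060),-88.4))
```

```text
14.6 [ 0.45149425 -0.34597672  0.17772829] [ 0.42831244  0.52451293 -2.40407219] (array([ 0.04,  3.92, -0.05]), np.float64(-0.0012322539324401305))
```

{"name": "apply_moves", "arguments": {
  "motion": [
    [8, 0, 1, 0, 0],
    [8, 0, 2, 0, 0],
    [8, 0, 2.8, 0, 0],
    [8, 0, 3.4, 0, 0],
    [8, 0, 3.75, 0, 0],
    [8, 0, 3.85, 0, 0],
    [8, 0, 3.9, 0, 0]
  ]
}}

```text
t: 15.48
tcp_pos: [0.4508, -0.3453, 0.059]
tool_rot: [0.009, -0.707, 0.708, -0.01]
force: [-0.1, -0.1, -1.3]
finger_gap: 0.163
```

Nearly touching (force is dropping). Release and go up.

{"name": "apply_moves", "arguments": {
  "motion": [
    [8, 0, 0.03, 0, 0],
    [22, 0, 0.03, 0, 0],
    [40, 0, 0.03, 0, 0],
    [45, 0, 0.03, 0, 0],
    [45, 0, -0.5, 0, 0],
    [45, 0, -1.5, 0, 0],
    [45, 0, -3.5, 0, 0],
    [45, 0, -5.5, 0, 0],
    [45, 0, -7.5, 0, 0],
    [45, 0, -8, 0, 0],
    [45, 0, -8, 0, 0]
  ]
}}

```text
t: 16.85
tcp_pos: [0.4504, -0.3449, 0.2997]
tool_rot: [0.009, -0.706, 0.708, -0.01]
force: [1.0, 0.6, -0.0]
finger_gap: 0.528
```

Run:
```python
from h import *
s=manip.sense();print(s["t"],s["tcp_pos"],s["force"])
im=manip.snapshot("wrist"); cv2.imwrite("pics/w10.png",im[:,:,::-1])
im=manip.snapshot("top"); cv2.imwrite("pics/t10.png",cv2.resize(im[110:285,220:500,::-1],None,fx=2.8,fy=2.8,interpolation=cv2.INTER_CUBIC))
```

```text
16.85 [ 0.45043708 -0.34485499  0.2997354 ] [ 0.9889068   0.55644414 -0.019957  ]
```

View pics/w10.png

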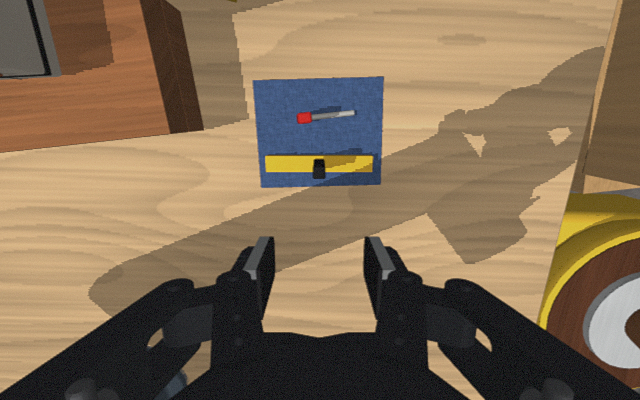

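View pics/t10.png

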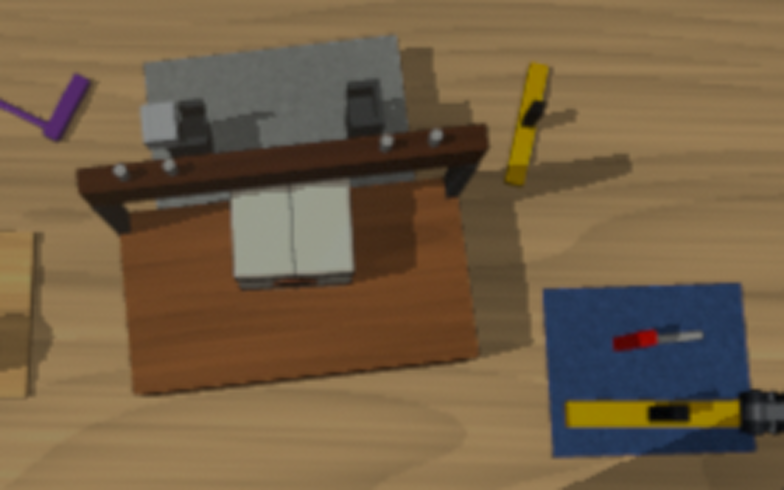

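Both pieces lie on the mat (pin at (305,117), bar at (319,163)). The moves can't tilt the tool, so I consider pushing upright with the jaws along the ledge x. The outer face of the front finger then reaches well ahead of the gripper body. First I check the finger profile from the wrist pictures.

Run:
```python
from h import *
s=manip.sense(); M=R.from_quat(s["tool_rot"]).as_matrix()
def tp(uv,x):
    o,d=ray("wrist",uv); o=M.T@(o-s["tcp_pos"]); d=M.T@d; return np.round((o+d*(x-o[0])/d[0])*1000)
for nm,l in {"open85":[(220,248),(229,275),(190,288),(208,247),(180,275),(150,292),(110,298),(80,303),(60,325),(0,370)],"open45":[(272,238),(245,268),(230,280),(180,280),(150,295),(125,312),(0,395)]}.items():
    for p in l: print(nm,p,tp(p,-.011),tp(p,0))
a=cv2.imread("pics/wrist0.png")[200:400];b=cv2.imread("pics/w10.png")[200:400]
cv2.imwrite("pics/f.png",np.vstack([a,b]))
```

```text
open85 (220, 248) [-11. -45. -43.] [  0. -21. -52.]
open85 (229, 275) [-11. -68. -32.] [  0. -49. -39.]
open85 (190, 288) [-11. -77. -43.] [  0. -59. -52.]
open85 (208, 247) [-11. -44. -49.] [  0. -19. -58.]
open85 (180, 275) [-11. -68. -50.] [  0. -49. -60.]
open85 (150, 292) [-11. -79. -55.] [  0. -62. -66.]
open85 (110, 298) [-11. -83. -66.] [  0. -66. -79.]
open85 (80, 303) [-11. -86. -74.] [  0. -69. -88.]
open85 (60, 325) [-11. -96. -71.] [  0. -82. -86.]
open85 (0, 370) [ -11. -111.  -72.] [   0. -100.  -87.]
open45 (272, 238) [-11. -33. -22.] [  0.  -7. -26.]
open45 (245, 268) [-11. -63. -28.] [  0. -42. -33.]
open45 (230, 280) [-11. -72. -31.] [  0. -53. -37.]
open45 (180, 280) [-11. -72. -49.] [  0. -53. -58.]
open45 (150, 295) [-11. -81. -54.] [  0. -64. -65.]
open45 (125, 312) [-11. -90. -57.] [  0. -75. -68.]
open45 (0, 395) [ -11. -118.  -66.] [   0. -108.  -79.]
```

View pics/f.png

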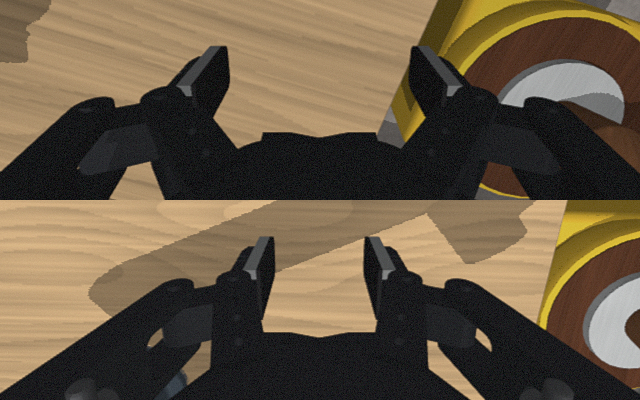

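Jaws along x would foul the rail at the knuckles (75–88 mm out). Jaws along y works better: the pads sit 11 mm ahead of the axis, the body only about 38, and two pads keep the mould square. I'll turn the camera to the rear, then measure the mould and body.

Run:
```python
from h import *
s=manip.sense(); M=R.from_quat(s["tool_rot"]).as_matrix()
def ty(uv,y):
    o,d=ray("wrist",uv); o=M.T@(o-s["tcp_pos"]); d=M.T@d; return np.round((o+d*(y-o[1])/d[1])*1000)
for p in [(262,333),(377,333),(235,348),(405,348)]: print("body",ty(p,-.073),ty(p,-.08))
C=lambda u,v:(220+(u+.5)/2.8-.5,110+(v+.5)/2.8-.5)
for c in [(231,195),(234,277),(353,272),(350,185)]: print("mould top",W2L(onz("top",C(*c),.203)).round(4))
a=np.degrees(led()[2])
M2=M
h=np.degrees(np.arctan2(M[1,2],M[0,2])); print("heading",h,"want",a+90,"twist",-(a+90-h)/10, s["q"])
print(go(L2W(-.135,0,.38)))
```

```text
body [ 10. -73. -20.] [  5. -80. -19.]
body [ 10. -73.  22.] [  5. -80.  21.]
body [ 17. -73. -31.] [ 11. -80. -28.]
body [ 17. -73.  33.] [ 11. -80.  31.]
mould top [-0.0153  0.0437  0.203 ]
mould top [-0.081   0.0481  0.203 ]
mould top [-0.0876 -0.0454  0.203 ]
mould top [-0.0181 -0.0513  0.203 ]
heading -88.42409007228302 want 97.758189013884 twist -18.618227908616703 [-8.50491801e-01  3.55327248e-01  1.46567473e+00 -3.34720040e-05
  1.32398638e+00  6.92805098e-01]
(array([ -1.96,  -2.75, -10.82]), None)
```

Mould top: back edge at ledge x ≈ -0.081..-0.088, yaw about -4°, centre y ≈ 0.

{"name": "apply_moves", "arguments": {
  "motion": [
    [50, 0, -1, 0, -1],
    [50, -0.2, -2, -1, -2],
    [50, -0.4, -2.7, -2, -3],
    [50, -0.6, -2.7, -3, -4],
    [50, -0.8, -2.7, -4, -5],
    [50, -1, -2.7, -5, -6],
    [50, -1.2, -2.7, -6, -7],
    [50, -1.4, -2.7, -7, -8],
    [50, -1.6, -2.7, -8.2, -9],
    [50, -1.8, -2.7, -9.4, -10],
    [50, -1.96, -2.7, -10.8, -11],
    [50, -1.96, -2.7, -10.8, -12]
  ]
}}

```text
t: 18.45
tcp_pos: [0.4988, -0.0163, 0.3765]
tool_rot: [0.619, -0.344, 0.34, -0.619]
force: [-0.7, -0.1, 0.2]
finger_gap: 0.585
```

{"name": "apply_moves", "arguments": {
  "motion": [
    [50, 0, 0, 0, -1],
    [50, 0, 0, 0, -2],
    [50, 0, 0, 0, -3],
    [50, 0, 0, 0, -4],
    [50, 0, 0, 0, -5],
    [50, 0, 0, 0, -6],
    [50, 0, 0, 0, -6.6],
    [50, 0, 0, 0, -6.6],
    [50, 0, 0, 0, -6.6]
  ]
}}

```text
t: 19.58
tcp_pos: [0.4996, -0.0191, 0.3778]
tool_rot: [-0.705, -0.045, 0.047, 0.706]
force: [-0.3, 0.2, -0.7]
finger_gap: 0.587
```

Run:
```python
from h import *
s=manip.sense();print(s["t"],W2L(s["tcp_pos"]),s["q"])
im=manip.snapshot("wrist"); cv2.imwrite("pics/w11.png",im[:,:,::-1])
s=manip.sense();a=np.degrees(led()[2]);print(go(L2W(-.135,0,.148),a+90)); print(R.from_quat(s["tool_rot"]).as_matrix().round(3))
im=manip.snapshot("scene"); cv2.imwrite("pics/s11.png",im[:,:,::-1])
```

```text
19.575 [-0.13481348 -0.00140348  0.37778879] [-2.62076364e-01  1.88391581e-01  1.48260089e+00  2.17514155e-05
  1.47351617e+00 -1.96362519e+00]
(array([0.  , 7.67, 0.04]), np.float64(-0.025022054554723637))
[[ 0.991 -0.002 -0.131]
 [ 0.131  0.001  0.991]
 [-0.002 -1.     0.001]]
```

View pics/w11.png

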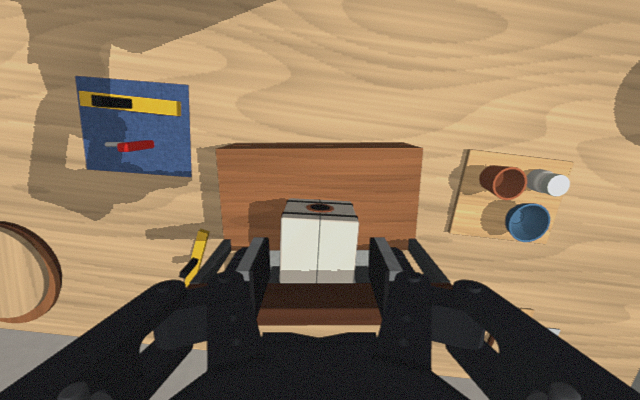

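View pics/s11.png

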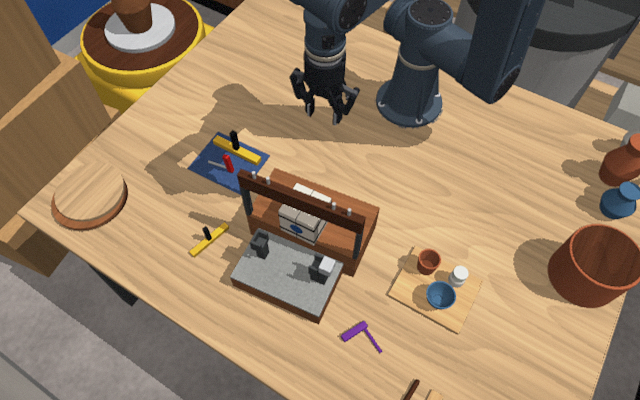

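Wrist view: pour hole at (320,207), back top edge at row 203, centred between the fingers. Nothing in the way below, so descend behind it.

{"name": "apply_moves", "arguments": {
  "motion": [
    [50, 0, 1.5, 0, 0],
    [50, 0, 3, 0, 0],
    [50, 0, 4.5, 0, 0],
    [50, 0, 6, 0, 0],
    [50, 0, 7, 0, 0],
    [50, 0, 7.6, 0, 0],
    [50, 0, 7.6, 0, 0],
    [50, 0, 7.6, 0, 0]
  ]
}}

```text
t: 20.68
tcp_pos: [0.5008, -0.0194, 0.1518]
tool_rot: [0.706, 0.047, -0.046, -0.705]
force: [0.7, -0.2, -0.2]
finger_gap: 0.589
```

Run:
```python
from h import *
s=manip.sense();a=np.degrees(led()[2]);print(s["t"],W2L(s["tcp_pos"]),s["force"],go(L2W(-.066,0,.148),a+90))
im=manip.snapshot("scene"); cv2.imwrite("pics/s12.png",cv2.resize(im[130:330,190:430,::-1],None,fx=3,fy=3))
im=manip.snapshot("wrist"); cv2.imwrite("pics/w12.png",im[:,:,::-1])
```

```text
20.675 [-0.13366268 -0.00185864  0.15180877] [ 0.70544175 -0.24073496 -0.23468006] (array([2.26, 0.13, 0.07]), np.float64(-0.019321819643896277))
```

View pics/s12.png

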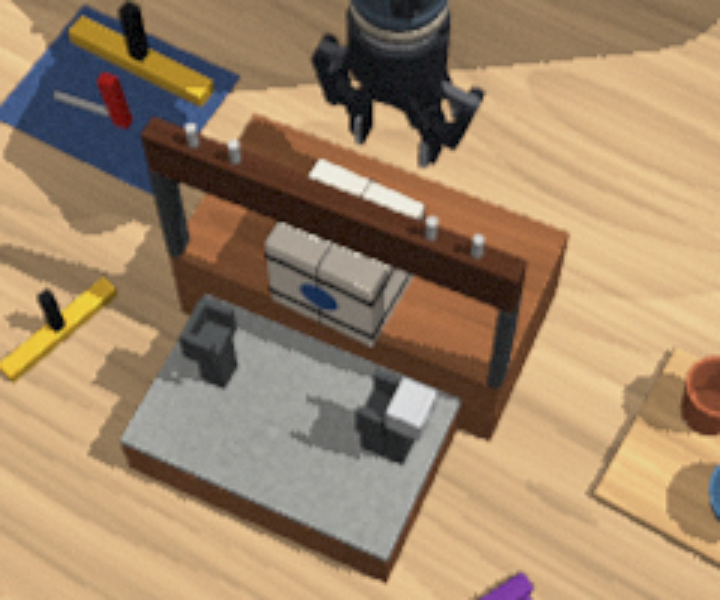

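View pics/w12.png

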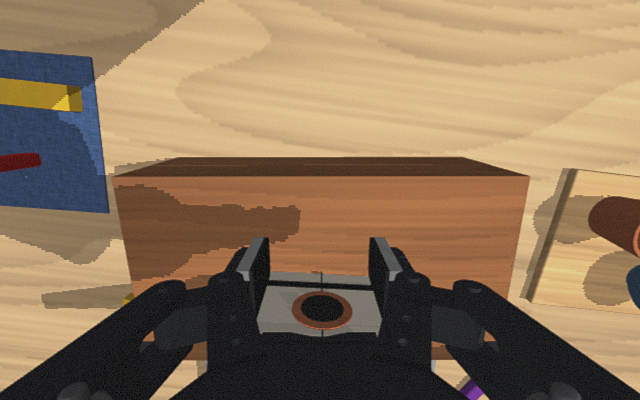

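{"name": "apply_moves", "arguments": {
  "motion": [
    [50, 0.3, 0.1, 0, 0],
    [50, 0.7, 0.1, 0, 0],
    [50, 1, 0.1, 0.05, 0],
    [50, 1.2, 0.1, 0.05, 0],
    [50, 1.4, 0.1, 0.05, 0],
    [50, 1.55, 0.1, 0.05, 0],
    [50, 1.7, 0.1, 0.05, 0],
    [50, 1.85, 0.1, 0.05, 0],
    [50, 2, 0.1, 0.05, 0],
    [50, 2.1, 0.1, 0.05, 0],
    [50, 2.2, 0.1, 0.05, 0]
  ]
}}

```text
t: 22.15
tcp_pos: [0.5656, -0.0089, 0.1482]
tool_rot: [-0.706, -0.047, 0.047, 0.706]
force: [-2.4, 0.3, 2.6]
finger_gap: 0.59
```

Run:
```python
from h import *
s=manip.sense();a=np.degrees(led()[2]);print(s["t"],W2L(s["tcp_pos"]),s["force"])
im=manip.snapshot("scene"); cv2.imwrite("pics/s13.png",cv2.resize(im[130:330,190:430,::-1],None,fx=3,fy=3))
im=manip.snapshot("wrist"); cv2.imwrite("pics/w13.png",im[:,:,::-1])
```

```text
22.15 [-0.06806509 -0.00025267  0.14819481] [-2.44899136  0.34573989  2.55762414]
```

View pics/s13.png

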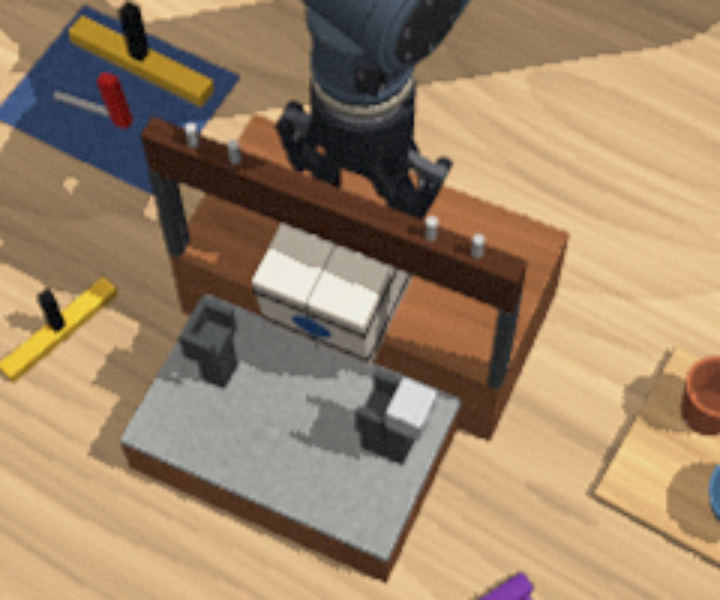

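View pics/w13.png

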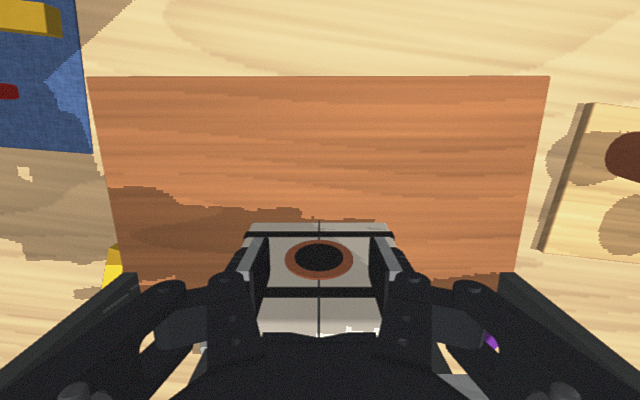

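The mould has slid square and is starting to tip: top face is brighter in the scene view, and there are 2.6 N of upward rub on the fingers. I'll ease on in small steps.

{"name": "apply_moves", "arguments": {
  "motion": [
    [50, 0.05, 0, 0, 0],
    [50, 0.1, 0, 0, 0],
    [50, 0.15, 0, 0, 0],
    [50, 0.15, 0, 0, 0]
  ]
}}

```text
t: 22.75
tcp_pos: [0.5703, -0.0084, 0.1482]
tool_rot: [0.706, 0.047, -0.046, -0.706]
force: [-1.0, -0.3, 1.4]
finger_gap: 0.588
```

Run:
```python
from h import *
s=manip.sense();a=np.degrees(led()[2]);print(s["t"],W2L(s["tcp_pos"]),s["force"])
im=manip.snapshot("scene"); cv2.imwrite("pics/s14.png",cv2.resize(im[130:330,190:430,::-1],None,fx=3,fy=3))
im=manip.snapshot("wrist"); cv2.imwrite("pics/w14.png",im[:,:,::-1])
```

```text
22.75 [-0.06335125 -0.0003981   0.14821728] [-1.04932385 -0.26832848  1.41348215]
```

View pics/s14.png

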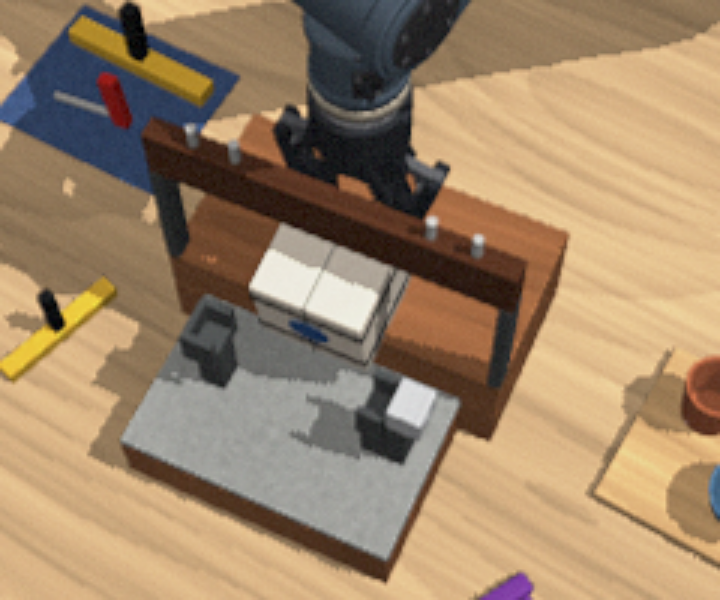

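View pics/w14.png

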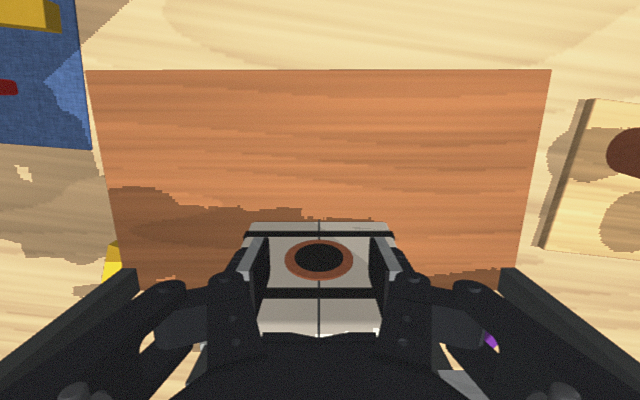

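{"name": "apply_moves", "arguments": {
  "motion": [
    [50, 0.05, 0, 0, 0],
    [50, 0.1, 0, 0, 0],
    [50, 0.1, 0, 0, 0]
  ]
}}

```text
t: 23.22
tcp_pos: [0.5733, -0.008, 0.1482]
tool_rot: [0.706, 0.047, -0.046, -0.706]
force: [-1.3, -0.6, 1.3]
finger_gap: 0.586
```

Run:
```python
from h import *
s=manip.sense();a=np.degrees(led()[2]);print(s["t"],W2L(s["tcp_pos"]),s["force"])
im=manip.snapshot("scene"); cv2.imwrite("pics/s15.png",cv2.resize(im[130:330,190:430,::-1],None,fx=3,fy=3))
```

```text
23.225 [-0.06031669 -0.00038251  0.14816121] [-1.28534933 -0.58483991  1.34088345]
```

View pics/s15.png

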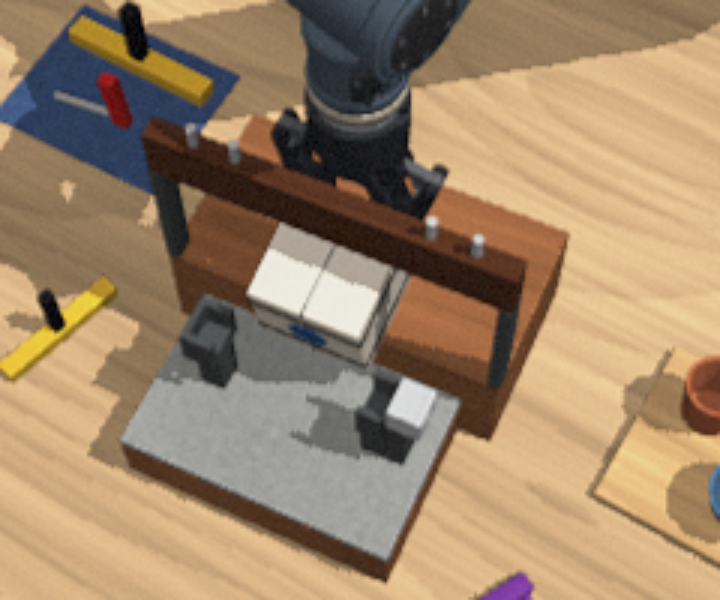

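Tilting well, but the body nears the rail (about 2 mm left). The geometry says a lower fingertip tips it further. I'll partly close the fingers, which swings the tips down without moving the body, and creep 2 mm on.

{"name": "apply_moves", "arguments": {
  "motion": [
    [42, 0.02, 0.03, 0, 0],
    [34, 0.04, 0.06, 0, 0],
    [30, 0.06, 0.08, 0, 0],
    [30, 0.07, 0.08, 0, 0],
    [30, 0.07, 0.08, 0, 0]
  ],
  "squeeze": 20
}}

```text
t: 23.9
tcp_pos: [0.5748, -0.0078, 0.1458]
tool_rot: [-0.706, -0.047, 0.047, 0.706]
force: [-1.3, -0.1, 2.0]
finger_gap: 0.351
```

Run:
```python
from h import *
s=manip.sense();a=np.degrees(led()[2]);print(s["t"],W2L(s["tcp_pos"]),s["force"])
im=manip.snapshot("scene"); cv2.imwrite("pics/s16.png",cv2.resize(im[130:330,190:430,::-1],None,fx=3,fy=3))
```

```text
23.9 [-0.05881743 -0.00031691  0.14580299] [-1.3051174  -0.13387062  1.9782549 ]
```

View pics/s16.png

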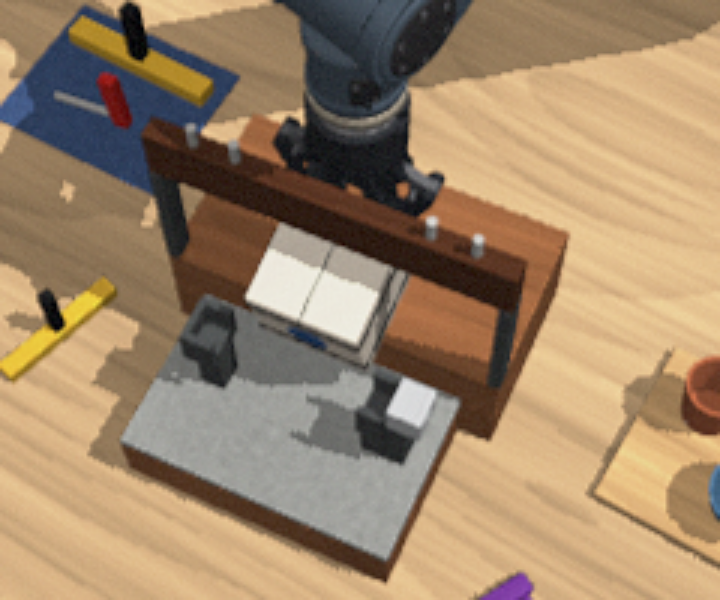

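{"name": "apply_moves", "arguments": {
  "motion": [
    [20, 0.02, 0, 0, 0],
    [10, 0.03, 0, 0, 0],
    [5, 0.04, 0, 0, 0],
    [5, 0.05, 0, 0, 0]
  ]
}}

```text
t: 24.45
tcp_pos: [0.5764, -0.0076, 0.1457]
tool_rot: [0.706, 0.047, -0.047, -0.706]
force: [-1.9, -0.5, 0.2]
finger_gap: 0.06
```

Run:
```python
from h import *
s=manip.sense();a=np.degrees(led()[2]);print(s["t"],W2L(s["tcp_pos"]),s["force"],s["finger_gap"])
im=manip.snapshot("scene"); cv2.imwrite("pics/s17.png",cv2.resize(im[130:330,190:430,::-1],None,fx=3,fy=3))
im=manip.snapshot("wrist"); cv2.imwrite("pics/w17.png",im[:,:,::-1])
```

```text
24.45 [-0.05721699 -0.00033265  0.14570997] [-1.92141692 -0.4926288   0.23016759] 0.05998052387745597
```

View pics/s17.png

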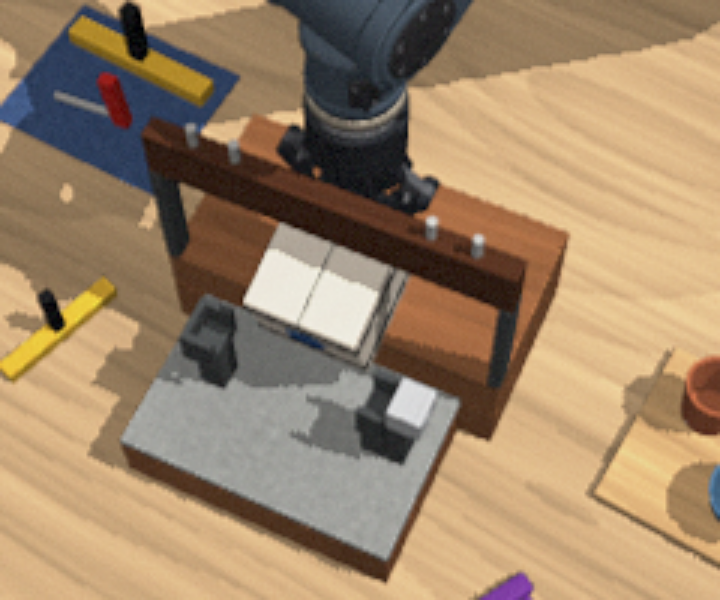

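View pics/w17.png

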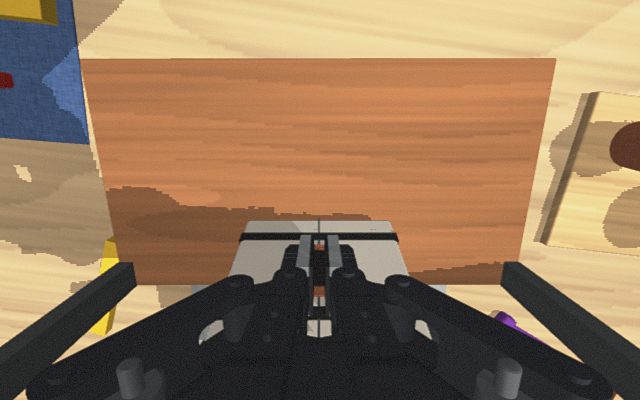

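Run:
```python
from h import *
a=led()[2]; n=np.array([-np.sin(a),np.cos(a),0])
S=lambda u,v:(190+(u+.5)/3-.5,130+(v+.5)/3-.5)
def ony(uv,y):
    o,d=ray("scene",uv); q=L2W(0,y,0); return W2L(o+d*(n@(q-o))/(n@d)).round(4)
for nm,L,Rr in [("s13",(254,283),(369,327)),("s15",(248,297),(364,343)),("s17",(245,303),(362,350))]: print(nm,ony(S(*L),-.0475),ony(S(*Rr),.0475))
```

```text
s13 [ 0.0317 -0.0475  0.1929] [0.0273 0.0475 0.1882]
s15 [ 0.0426 -0.0475  0.1886] [0.0366 0.0475 0.1779]
s17 [ 0.0478 -0.0475  0.1878] [0.0403 0.0475 0.1728]
```

{"name": "apply_moves", "arguments": {
  "motion": [
    [0, 0.05, 0, 0, 0],
    [0, 0.07, 0, 0, 0],
    [0, 0.07, 0, 0, 0]
  ]
}}

```text
t: 24.92
tcp_pos: [0.5787, -0.0073, 0.1458]
tool_rot: [0.706, 0.047, -0.047, -0.706]
force: [-0.5, -0.4, 0.1]
finger_gap: -0.001
```

Run:
```python
from h import *
s=manip.sense();a=np.degrees(led()[2]);print(s["t"],W2L(s["tcp_pos"]),s["force"],s["ft_torque"],s["finger_gap"])
im=manip.snapshot("scene"); cv2.imwrite("pics/s18.png",cv2.resize(im[130:330,190:430,::-1],None,fx=3,fy=3))
```

```text
24.925 [-0.05487481 -0.0003727   0.14578668] [-0.46035383 -0.38163567  0.09167367] [-0.04281151  0.06360811 -0.03894654] -0.0006069612131318908
```

View pics/s18.png

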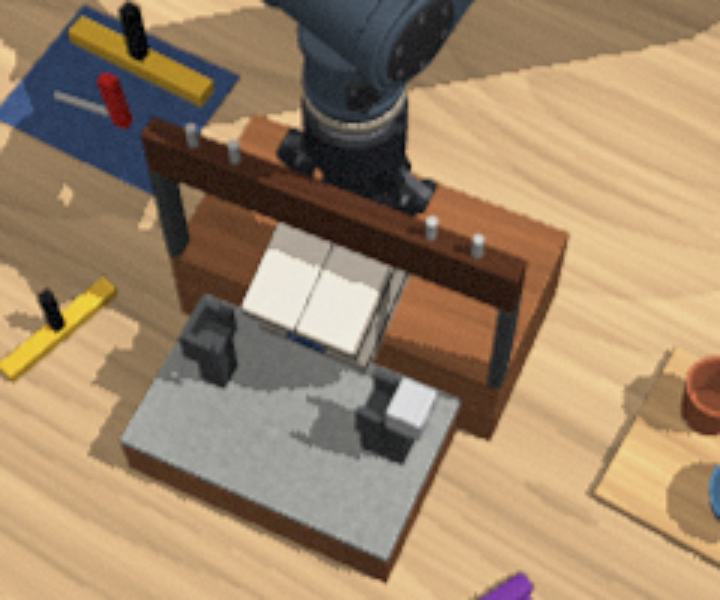

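No rail contact yet, and the push force is nearly zero (0.5 N), so it is close to balance. Another small step.

{"name": "apply_moves", "arguments": {
  "motion": [
    [0, 0.05, 0, 0, 0],
    [0, 0.08, 0, 0, 0],
    [0, 0.08, 0, 0, 0],
    [0, 0.08, 0, 0, 0]
  ]
}}

```text
t: 25.48
tcp_pos: [0.5808, -0.0069, 0.1457]
tool_rot: [-0.706, -0.047, 0.047, 0.706]
force: [-0.1, -0.4, 0.3]
finger_gap: -0.001
```

Run:
```python
from h import *
s=manip.sense();a=np.degrees(led()[2]);print(s["t"],W2L(s["tcp_pos"]),s["force"],s["ft_torque"],s["finger_gap"])
im=manip.snapshot("scene"); cv2.imwrite("pics/s19.png",cv2.resize(im[130:330,190:430,::-1],None,fx=3,fy=3))
```

```text
25.475 [-0.0527038  -0.00033237  0.14566058] [-0.11574142 -0.3623187   0.28385052] [-0.03009627  0.04130602 -0.03577808] -0.001160195551751984
```

View pics/s19.png

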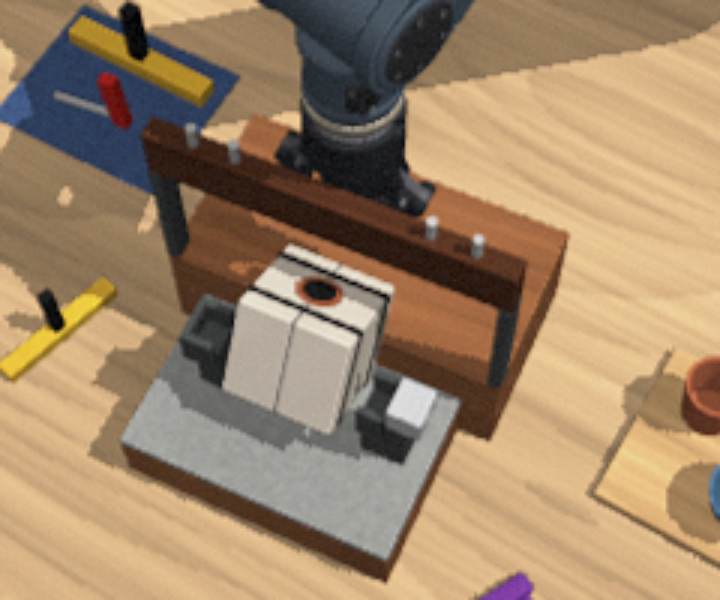

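It tumbled: pour hole up at (320,290), between the posts. Back off, then check.

{"name": "apply_moves", "arguments": {
  "motion": [
    [0, -0.5, 0, 0, 0],
    [0, -1.5, 0, 0, 0],
    [0, -3, 0, 0, 0],
    [0, -3.5, -1, 0, 0],
    [0, -3.5, -3, 0, 0],
    [0, -3.5, -5, 0, 0],
    [0, -3.5, -7, 0, 0],
    [0, -3.5, -7, 0, 0],
    [0, -3.5, -7, 0, 0]
  ]
}}

```text
t: 26.65
tcp_pos: [0.476, -0.0206, 0.3553]
tool_rot: [-0.705, -0.047, 0.047, 0.706]
force: [0.5, -0.6, -0.1]
finger_gap: 0.0
```

Run:
```python
from h import *
s=manip.sense();print(s["t"],W2L(s["tcp_pos"]),s["force"])
im=manip.snapshot("scene"); cv2.imwrite("pics/s20.png",cv2.resize(im[130:330,170:430,::-1],None,fx=3,fy=3))
im=manip.snapshot("top"); cv2.imwrite("pics/t20.png",cv2.resize(im[110:285,150:500,::-1],None,fx=2.2,fy=2.2,interpolation=cv2.INTER_CUBIC))
im=manip.snapshot("wrist"); cv2.imwrite("pics/w20.png",im[:,:,::-1])
```

```text
26.65 [-1.58380758e-01  2.74703090e-04  3.55275821e-01] [ 0.47172336 -0.56414736 -0.14709946]
```

View pics/s20.png

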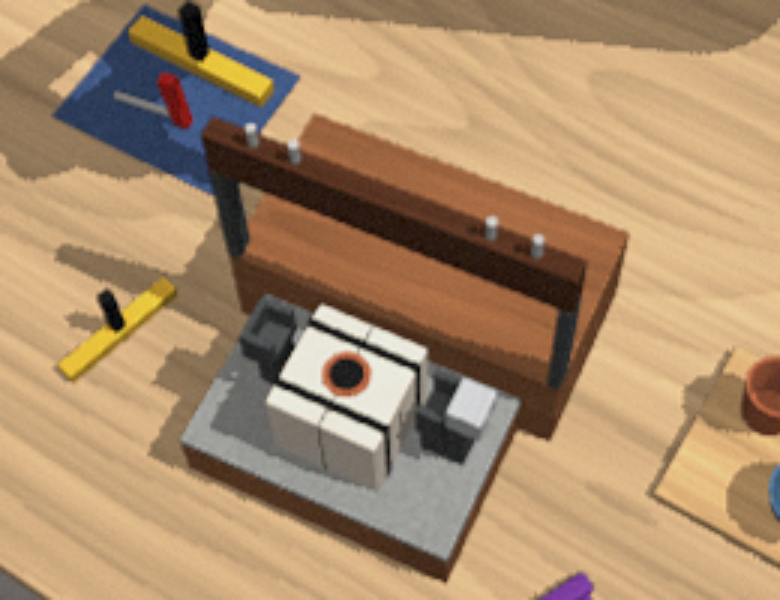

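View pics/t20.png

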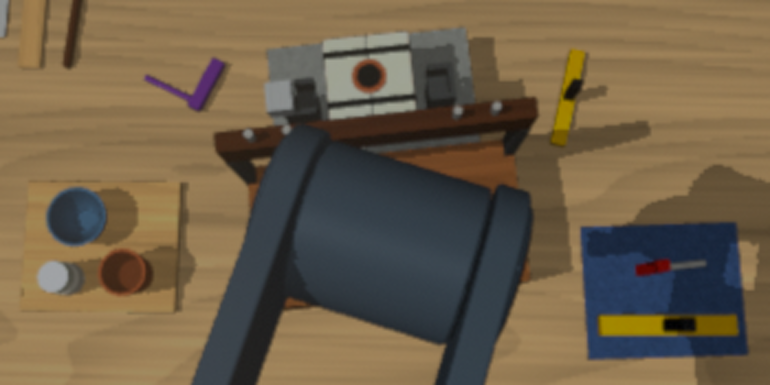

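Run:
```python
from h import *
S=lambda u,v:(170+(u+.5)/3-.5,130+(v+.5)/3-.5)
c=[(321,308),(430,350),(389,432),(268,390)]
for p in c: print("z.153",W2L(onz("scene",S(*p),.153)).round(4))
T=lambda u,v:(150+(u+.5)/2.2-.5,110+(v+.5)/2.2-.5)
for p in [(323,41),(408,33),(417,110)]: print("top",W2L(onz("top",T(*p),.153)).round(4))
print(W2L(tri(ray("scene",S(346,374)),ray("top",T(369,75)))[0]))
s=manip.sense(); print(s["t"],s["qd"].round(3))
```

```text
z.153 [ 0.0313 -0.0446  0.153 ]
z.153 [0.0291 0.049  0.153 ]
z.153 [0.1041 0.0492 0.153 ]
z.153 [ 0.1114 -0.0499  0.153 ]
top [0.1208 0.0468 0.153 ]
top [ 0.1189 -0.0464  0.153 ]
top [ 0.0321 -0.0461  0.153 ]
[0.07588453 0.00034011 0.1569674 ]
26.8 [-0.001  0.003 -0.008  0.001  0.003  0.001]
```

The mould stands flat: x 30–120 mm on the 150 mm board, hole at (76, 0, 157) mm, yaw within about 2°. Pin and bar are on the mat, the pots are undisturbed and the arm is clear, so I hand in.

```bash
python3 -c "
from station import manip
print(manip.sign_off())"
```

```text
the job is handed in; nothing more can be done
None
```

I drew the red pin out of the staple, lifted the keeper bar free and laid both on the blue mat. I then eased the mould over the edge, and it tumbled once and stands on the casting board. I handed in at about 27 s of the 72 s allowed.

**Upright push:** the moves cannot tilt the tool, so I pushed with it upright and only the fingertips under the rail. The gripper body came closer to the rail than my geometry allowed for. It showed no contact, and readings during the push stayed under 4 N.

**Last checks:**
- **Mould:** it stands flat between the posts with the pour hole up. The hole centre is at about (76, 0, 157) mm in the ledge frame, and it sits about 30–120 mm out on the 150 mm board, square within about 2°.
- **Pin and bar:** both lie fully on the mat. The pin's grip stands upright or nearly so.
- **Pots and look-alikes:** the pots look undisturbed in the top view, and I left the purple pin and the small bar alone.
- **Arm:** it was clear of everything, with readings below 1 N.

**Disagreement:** the scene camera put the mould's front top edge 8–15 mm nearer the ledge than the top camera did (104–111 mm against about 120 mm). I put this down to where I picked the edges. The tilt I estimated from the scene camera during the push was unreliable too.

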